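# Put the sharpening stone away in its case

## Robot

A 6-joint arm with a two-finger parallel gripper is mounted at the origin on the work surface. World frame = base frame: x ahead of the robot, y to its left, z up, the work surface at z = 0. Lengths are in m, angles in degrees, forces in N, time in s.
With the tool pointing down it reaches from about 0.35 to 0.875 m from the base axis. Payload 4.2 kg.
Tool frame: the origin (TCP) lies between the finger pads; the fingertips stand 19 mm ahead of it and the grasp point (between the pads) is the TCP; z points along the fingers, y is the line along which they close (so a half turn about z gives the same grasp; the last joint's range is limited). The gripper opens to 87 mm and grips with 3 to 60 N. Pads are 19 mm wide; open, the fingers measure 117 mm over their backs; the gripper's body (75 mm by 190 mm) begins 51 mm behind the grasp point.
Start: joints at [-62.418, 22.042, 0.453, 0, -68.411, -14.817], TCP at [0.138, -0.61, 0.212] pointing down, gripper open.
Joint ranges: [-179.83, 179.83], [-69.29, 118.12], [-61.27, 80.66], [-181.25, 117.63], [-171.15, -9.14], [-177.46, 177.46]. Speed limits (degrees/s): [159.86, 159.86, 180, 180, 180, 180].

## Interface

Orientations are given as a 3x3 rotation matrix whose columns are the frame's x, y, z axes.
In Python, from station import r gives the robot as it stands.
- The arm moves only by the tool drive_tool, never from a script. Its argument "steps" is one flat list of numbers, 7 for each row, row after row: the turn, a rotation vector about the tool's x, y, z in rad, then the shift along the tool's x, y, z in m, then the opening, from 0 (shut) to 1 (fully open). A call has 1 to 10 rows; each row shifts and turns the commanded pose from where the row before left it, along the tool's axes as they then stand; what a row does not reach is not made up. A row lasts 1/12 s, in which the tool goes at most 41.7 mm and 7.16 degrees, less where a joint would pass 70% of its speed; a pose out of reach is approached as far as the arm can. A call is refused whole if a number of a shift passes 0.0417 or a number of a turn 0.125, either way. A call with a gripper value outside its range is refused whole. The fingers move at their own pace and stop on an object; the grip force is fixed at half the most. Time passes only in rows, so rows that do not move let the fingers close. It gives the time, the measured TCP pose, the force, the opening and the grip force at its end, in the units of the state.
- r.sense(): the state, without advancing time (a new reading comes with each control period).
- r.capture(name): name is "side" or "top" or "wrist"; returns the picture (400x640x3 uint8, blue, green, red); there is no depth.
- r.camera_params(name): a dict with "camera_matrix" (3x3 intrinsics, pixels), "extrinsics" (4x4, takes a point from world to camera coordinates). Camera axes: x right, y down, z forward; pixel columns grow to the right and rows downward; lengths in m; the calibration is good to about 2 mm. The wrist camera is an equidistant fisheye: a pixel r from the principal point sees the ray r / f radians off the axis. A picture is of the moment at which its call begins: read the wrist's pose just before it. camera_params takes no time and is no camera call; for the wrist camera it gives the pose at the moment of the call.
- r.finish_job(): hands the job in; it is judged then, once.
The state is a dict: "time_s": time; "joints": joint angles; "joint_velocities": joint speeds; "effort": joint torques, N m; "tcp_pos": TCP position; "ee_rot": TCP orientation; "wrist_force": force on the tool from outside, world axes, zero at the start; "moment": the same for the moment, N m; "gripper_width": opening from 0.0 (shut) to 1.0 (fully open); "gripper_force": force on a finger pad.
Only numpy, scipy, OpenCV 4.12 (cv2) and the standard library are available. Lean on these libraries where they do the work, as an engineer would, in place of code of your own. Each camera call takes 0.05 s, during which the arm holds its last target. There are 200 camera calls.

## Task

Draw the orange sharpening stone out of the rack by its protruding end and lay it down flat on the cork mat, letting go of it. Take it again across its middle, lower it all the way to the bottom of the dark wooden case before you let go, then turn the case's wooden turn-button fully round so that it points straight along the stone and keeps it in. Leave the grey stone and everything else on the bench where it is.

Things in the scene. Friction and masses are not known exactly. Their poses are not given: they have to be found in the camera images.
- stone_center (a point): Centre of the orange sharpening stone (orange upper half, brick-red lower half), a plain slab 150 long (its x axis) by 50 wide (y) by 24 mm thick (z), about 0.38 kg. It may go into the case either end first. It starts lying flat in one of the two bays of the rack, sticking out 65 mm at the mouth.
- grey_stone_center (a point): Centre of the grey stone, same size and axes as the orange one, in the other bay of the rack (92 mm away centre to centre). Leave it there.
- rack_mouth (a point): Middle of the open front of the fixed pale rack with dark roof board, at the level of the bays' floor, 12 mm above the table. The rack is 208 mm wide (y), 90 deep (x), 53 high, with two bays side by side, each 62 mm wide and 32 high. Its x axis points into the rack: stones lie along it, 85 mm deep inside, and are drawn out straight along -x.
- mat: Fixed cork mat 240 (x) by 170 (y) by 4 mm thick; origin at the centre of its underside, on the table. The stone is to be laid anywhere with its centre over it.
- nest (a point): Centre of the pocket floor, 10 mm above the table, of the fixed dark wooden case, 238 long (x), 92 wide (y), 36 mm high. The pocket is 158 x 56 mm, 26 mm deep: the stone lies 2 mm below the rim. Its long walls (18 mm thick) are cut away down to the table over the middle 54 mm (x -27 to 27): only there is room for fingers beside the stone. Solid blocks 40 mm long close both ends.
- button_pivot (a point): Pivot of the turn-button, on the end block at the -x end of the case (99 mm from the pocket's centre), 38.5 mm above the table, at the button's underside; axes as the case's.
- turn_button (a joint): Angle of the wooden turn-button, a bar 14 wide, 10 mm thick, reaching 52 mm from its vertical pivot on the knob side. 0: it points to the case's +y, clear of the pocket; it grows clockwise seen from above; at its stop, 1.57, it points to +x over the stone. Range -0.6 to 1.57. It stays where it is left (friction 0.04 N m).
- button_knob (a point): Middle of the upright brass knob on the turn-button, 14 mm across, 24 mm high (from 48.5 to 72.5 mm above the table), 42 mm from the pivot.
- guide: Small aluminium honing guide, 50 x 80 x 33 mm; origin at its underside. Bystander.
- chisel: Red-handled chisel lying flat with a cork tip guard, 245 mm long; origin on the table near its middle. Bystander.
- bench_brush: Black-bristled bench brush with pale handle, 265 mm long; origin at its underside. Bystander.
- block: Sanding block with cork face, 90 x 50 x 49 mm; origin at its underside. Bystander.
Not all that is in view belongs to the job. There is more than one size of the part that bears stone_center; the job needs the middle-sized.

How it is judged:
By the outcome, as a careful person would: the job done as asked, in the order asked, and still so for the second after the job is handed in, with the robot touching nothing.
It also fails if it takes over 72 s, if anything falls off the work surface, if the arm or the gripper's body presses on something with over 40 N, if the wrist force passes 120 N, or if a joint passes its speed limit or range.

## Working session

There is one attempt and no reset: what is moved stays moved. The work goes in short steps, Python scripts to look and compute and a tool call to move; the robot and the scene stay as the last step left them, time stands still between calls to the robot, and variables do not carry over. Pictures are saved under pics/ and viewed, at most 10 in all, crops included, and the job is handed in when it is done.

Besides the shell and the picture viewer there is one more tool, called after "Call:" by a JSON object that holds its "method" and its "body". drive_tool: Moves the arm, as the interface text tells. Its arguments: {"type":"object","properties":{"steps":{"type":"array"}},"required":["steps"]}

```bash
ls; mkdir -p pics; python3 - <<'E'
from station import r
import cv2
for n in("side","top"):
    im=r.capture(n); cv2.imwrite(f"pics/{n}0.png",im)
    p=r.camera_params(n); print(n,p)
print(r.sense())
E
```

```text
pics
side {'camera_matrix': array([[414.27933434,   0.        , 325.62007288],
       [  0.        , 414.27933434, 203.68954254],
       [  0.        ,   0.        ,   1.        ]]), 'extrinsics': array([[-0.99672746, -0.08061705,  0.00593799,  0.47722432],
       [-0.04696419,  0.517731  , -0.85425346,  0.09180486],
       [ 0.06579312, -0.85173676, -0.51982282,  1.36828485],
       [ 0.        ,  0.        ,  0.        ,  1.        ]])}
top {'camera_matrix': array([[507.28176531,   0.        , 324.22351613],
       [  0.        , 507.28176531, 190.25774527],
       [  0.        ,   0.        ,   1.        ]]), 'extrinsics': array([[ 0.01929504, -0.99972717,  0.01316396, -0.02869234],
       [-0.99709631, -0.02021102, -0.07341971,  0.50186172],
       [ 0.07366574, -0.0117091 , -0.99721425,  1.54321882],
       [ 0.        ,  0.        ,  0.        ,  1.        ]])}
{'time_s': 0.1, 'joints': array([-6.24166697e+01,  2.20849139e+01,  3.86817678e-01, -2.46220867e-02,
       -6.84105791e+01, -1.48161520e+01]), 'joint_velocities': array([ 0.00995236, -0.12812135,  0.28432801,  0.15884158, -0.03346285,
       -0.03282237]), 'effort': array([-1.93893311e-04, -3.91690350e+01,  1.87934840e+01,  4.23189148e+00,
        1.34435704e-02, -7.51004200e-05]), 'tcp_pos': array([ 0.13800137, -0.6089978 ,  0.21108059]), 'ee_rot': array([[-9.75311097e-01, -2.20834757e-01, -5.24079045e-04],
       [-2.20835357e-01,  9.75309316e-01,  1.86615153e-03],
       [ 9.90280553e-05,  1.93581348e-03, -9.99998121e-01]]), 'wrist_force': array([-1.003414  ,  0.31106831,  0.13056012]), 'moment': array([-0.00974077, -0.00030827,  0.06834253]), 'gripper_force': 0.0, 'gripper_width': 0.9984301840794955}
```

View pics/top0.png

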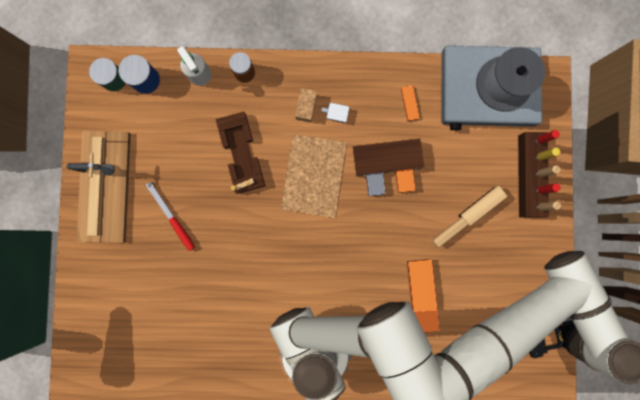

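View pics/side0.png

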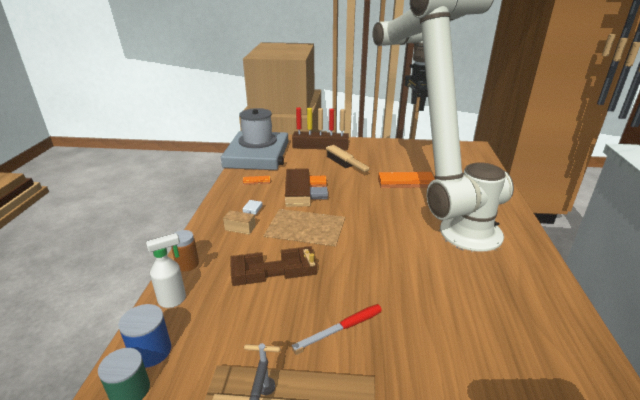

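The top view shows the rack at (388,158), with the orange stone at (405,181) and the grey at (375,184). The mat is at (314,176). The case is at (240,153), with its button near (243,184).

```bash
python3 - <<'E'
import cv2
im=cv2.imread("pics/top0.png")
a=cv2.resize(im[105:205,205:275],None,fx=5.5,fy=5.5,interpolation=cv2.INTER_CUBIC)
b=cv2.resize(im[125:205,345:430],None,fx=4.7,fy=4.7,interpolation=cv2.INTER_CUBIC)
import numpy as np
o=np.zeros((560,800,3),np.uint8); o[:a.shape[0],:a.shape[1]]=a; b=b[:, :410]; o[:b.shape[0],390:390+b.shape[1]]=b
cv2.imwrite("pics/c0.png",o); print(a.shape,b.shape)
E
```

```text
(550, 385, 3) (376, 400, 3)
```

View pics/c0.png

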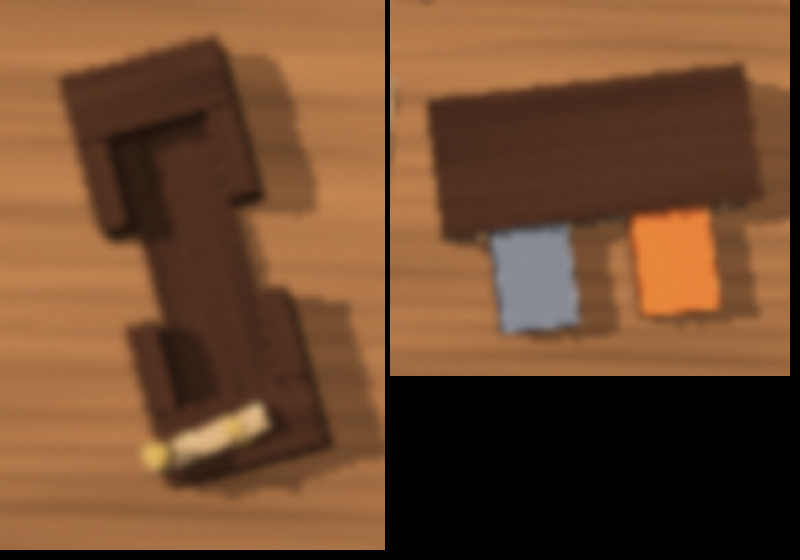

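The case corners are at (62,78), (216,38), (332,442) and (175,487) in the left crop, with the knob at (155,455). In the right crop, the orange stone's front edge runs (642,318)-(720,308) and the rack roof corners are at (430,100), (742,65), (762,197) and (443,240).

```bash
cat > h.py <<'E'
import numpy as np, cv2
from station import r
def ray(n,uv,z,p=None):
    p=p or r.camera_params(n); K=p["camera_matrix"];E=p["extrinsics"]
    R=E[:3,:3];c=-R.T@E[:3,3]; out=[]
    for u,v in np.atleast_2d(uv):
        a=np.array([(u-K[0,2])/K[0,0],(v-K[1,2])/K[1,1]])
        if n=="wrist":
            t=np.hypot(*a); d=np.array([*(a/max(t,1e-9)*np.sin(t)),np.cos(t)])
        else: d=np.array([*a,1.])
        d=R.T@d; out.append((c+d*(z-c[2])/d[2])[:2])
    return np.array(out)
E
python3 - <<'E'
from h import *
np.set_printoptions(precision=4,suppress=True)
A=lambda L:np.array(L)/5.5+[205,105]
B=lambda L:(np.array(L)-[390,0])/4.7+[345,125]
def rep(n,c):
    print(n,c.round(4).tolist(),'centre',c.mean(0))
    for i in range(len(c)):
        d=c[(i+1)%len(c)]-c[i];print('   len',np.hypot(*d).round(4),'ang',np.degrees(np.arctan2(d[1],d[0])).round(1))
rep('case',ray('top',A([(175,487),(62,78),(216,38),(332,442)]),.036))
print('knob',ray('top',A([(155,455)]),.0725),'pivot',ray('top',A([(235,430)]),.0485))
rep('stone',ray('top',B([(720,308),(642,318),(632,212),(710,205)]),.036))
rep('rack',ray('top',B([(762,197),(443,240),(430,100),(742,65)]),.053))
rep('mat',ray('top',[(335,217),(283,211),(294,137),(346,142)],.004))
E
```

```text
case [[0.4857, 0.2466], [0.7129, 0.3168], [0.7374, 0.2318], [0.5123, 0.1608]] centre [0.6121 0.239 ]
   len 0.2378 ang 17.2
   len 0.0885 ang -73.9
   len 0.236 ang -162.5
   len 0.0899 ang 107.3
knob [[0.5004 0.2521]] pivot [[0.5168 0.2128]]
stone [[0.5058, -0.2962], [0.4983, -0.2455], [0.5673, -0.2384], [0.573, -0.2893]] centre [ 0.5361 -0.2674]
   len 0.0512 ang 98.5
   len 0.0694 ang 5.9
   len 0.0512 ang -83.7
   len 0.0675 ang -174.1
rack [[0.5768, -0.3196], [0.5447, -0.1143], [0.6353, -0.1046], [0.6625, -0.3062]] centre [ 0.6048 -0.2112]
   len 0.2078 ang 98.9
   len 0.0911 ang 6.1
   len 0.2035 ang -82.3
   len 0.0867 ang -171.1
mat [[0.4211, -0.0539], [0.4365, 0.1074], [0.6686, 0.0789], [0.6563, -0.0842]] centre [0.5456 0.012 ]
   len 0.162 ang 84.5
   len 0.2339 ang -7.0
   len 0.1635 ang -94.3
   len 0.2372 ang 172.7
```

Call:
{"method": "drive_tool", "body": {"steps": [0,0,0,-0.0315,0.0164,0,1,0,0,0,-0.0315,0.0164,0,1,0,0,0,-0.0315,0.0164,0,1,0,0,0,-0.0315,0.0164,0,1,0,0,0,-0.0315,0.0164,0,1,0,0,0,-0.0315,0.0164,0,1,0,0,0,-0.0315,0.0164,0,1,0,0,0,-0.0315,0.0164,0,1,0,0,0,-0.0315,0.0164,0,1,0,0,0,-0.0315,0.0164,0,1]}}

```text
time_s: 0.93
tcp_pos: [0.41, -0.3784, 0.2117]
ee_rot: [[-0.975, -0.221, -0.001], [-0.221, 0.975, 0.0], [0.0, 0.001, -1.0]]
wrist_force: [1.5, -1.9, -0.1]
gripper_width: 1.002
gripper_force: 0.0
```

Call:
{"method": "drive_tool", "body": {"steps": [0,0,0,-0.0315,0.0164,0,1,0,0,0,-0.0315,0.0164,0,1,0,0,0,-0.0315,0.0164,0,1,0,0,0,-0.0315,0.0164,0,1,0,0,0,-0.0315,0.0164,0,1,0,0,0.046,0,0,0,1,0,0,0.046,0,0,0,1,0,0,0,0,0,0,1,0,0,0,0,0,0,1]}}

```text
time_s: 1.68
tcp_pos: [0.5444, -0.265, 0.2115]
ee_rot: [[-0.991, -0.132, -0.001], [-0.132, 0.991, 0.0], [0.001, 0.0, -1.0]]
wrist_force: [-0.2, -0.5, 0.3]
gripper_width: 1.002
gripper_force: 0.0
```

```bash
cat >> h.py <<'E'
from scipy.spatial.transform import Rotation as Ro
np.set_printoptions(precision=4,suppress=True)
def go(pos,yaw):
    """tool-frame shift (applied first) and turn (yaw = world angle of tool y, deg, tool down)"""
    s=r.sense();R=s["ee_rot"];y=np.radians(yaw)
    Y=np.array([np.cos(y),np.sin(y),0]);Z=np.array([0,0,-1.]);T=np.c_[np.cross(Y,Z),Y,Z]
    print("t",s["time_s"],"pos",s["tcp_pos"],"yaw",np.degrees(np.arctan2(R[1,1],R[0,1])).round(2),"F",s["wrist_force"],"w",s["gripper_width"])
    print("shift",R.T@(np.array(pos)-s["tcp_pos"]),"turn",Ro.from_matrix(R.T@T).as_rotvec())
E
python3 - <<'E'
from h import *
go([.5446,-.2654,.21],97.5)
p=r.camera_params("wrist"); print(p)
cv2.imwrite("pics/w1.png",r.capture("wrist"))
E
```

```text
t 1.6833 pos [ 0.5444 -0.265   0.2115] yaw 97.57 F [-0.1684 -0.496   0.3161] w 1.0020692593667073
shift [-0.0002 -0.0004  0.0015] turn [ 0.0005 -0.001   0.0012]
{'camera_matrix': array([[309.7069,   0.    , 314.4638],
       [  0.    , 309.7069, 198.4899],
       [  0.    ,   0.    ,   1.    ]]), 'extrinsics': array([[-0.1321,  0.9912,  0.0008,  0.3342],
       [ 0.9502,  0.1264,  0.2847, -0.5183],
       [ 0.2821,  0.0384, -0.9586,  0.2468],
       [ 0.    ,  0.    ,  0.    ,  1.    ]])}
```

View pics/w1.png

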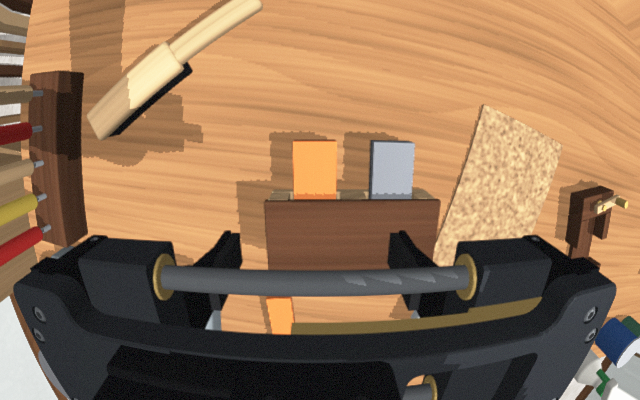

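The wrist view shows the orange stone's top between (292,141), (335,140), (338,198) and (292,199). It is square to the image.

```bash
python3 - <<'E'
from h import *
c=ray("wrist",[(292,141),(335,140.5),(338,198),(292,199)],.036);print(c)
f=c[:2].mean(0);b=c[2:].mean(0)
d=b-f;e=c[1]-c[0];print(f,b,np.hypot(*d),np.hypot(*e),np.degrees(np.arctan2(d[1],d[0])),np.degrees(np.arctan2(e[1],e[0])))
E
```

```text
[[ 0.5058 -0.2955]
 [ 0.4989 -0.2476]
 [ 0.5651 -0.2343]
 [ 0.5734 -0.2877]]
[ 0.5023 -0.2716] [ 0.5693 -0.261 ] 0.06779450001813318 0.04837251431747082 9.005531378933446 98.20759988152295
```

Call:
{"method": "drive_tool", "body": {"steps": [0,0,-0.011,0,-0.0005,0.03,1,0,0,0,0,0,0.035,1,0,0,0,0,0,0.035,1,0,0,0,0,0,0.035,1,0,0,0,0,0,0.025,1,0,0,0,0,0,0.015,1,0,0,0,0,0,0.01,1,0,0,0,0,0,0,1]}}

```text
time_s: 2.4
tcp_pos: [0.5429, -0.2657, 0.0248]
ee_rot: [[-0.99, -0.141, -0.004], [-0.141, 0.99, 0.001], [0.004, 0.002, -1.0]]
wrist_force: [1.1, 0.3, 0.2]
gripper_width: 0.999
gripper_force: 0.0
```

Call:
{"method": "drive_tool", "body": {"steps": [0,0,0,0,0,0,0,0,0,0,0,0,0,0,0,0,0,0,0,0,0,0,0,0,0,0,0,0,0,0,0,0,0,0,0,0,0,0,0,0,0,0]}}

```text
time_s: 2.9
tcp_pos: [0.545, -0.2657, 0.0277]
ee_rot: [[-0.99, -0.141, 0.001], [-0.141, 0.99, -0.0], [-0.001, -0.0, -1.0]]
wrist_force: [0.4, 0.1, 0.0]
gripper_width: 0.634
gripper_force: 0.0
```

Call:
{"method": "drive_tool", "body": {"steps": [0,0,0,0,0,0,0,0,0,0,0,0,0,0,0,0,0,0,0,0,0,0,0,0,0,0,0,0,0,0,0,0,0,0,0]}}

```text
time_s: 3.32
tcp_pos: [0.5446, -0.2657, 0.027]
ee_rot: [[-0.99, -0.141, -0.0], [-0.141, 0.99, 0.0], [0.0, 0.0, -1.0]]
wrist_force: [0.8, 0.4, -0.0]
gripper_width: 0.245
gripper_force: 0.0
```

Call:
{"method": "drive_tool", "body": {"steps": [0,0,0,0.005,0,0,0,0,0,0,0.01,0,0,0,0,0,0,0.012,0,0,0,0,0,0,0.012,0,0,0,0,0,0,0.012,0,0,0,0,0,0,0.012,0,0,0,0,0,0,0.012,0,0,0,0,0,0,0.012,0,0,0,0,0,0,0.01,0,0,0,0,0,0,0.008,0,0,0]}}

```text
time_s: 4.15
tcp_pos: [0.4393, -0.2807, 0.0271]
ee_rot: [[-0.99, -0.141, -0.0], [-0.141, 0.99, 0.0], [0.0, 0.0, -1.0]]
wrist_force: [-0.5, -0.5, -0.0]
gripper_width: 0.007
gripper_force: 0.0
```

```bash
python3 - <<'E'
from h import *
go([.53,.012,.11],98.2)
a=r.capture("side")[130:260,220:420];b=r.capture("wrist")
o=np.zeros((600,640,3),np.uint8);o[:400]=b;o[400:530,:200]=a
o[400:600,220:528]=cv2.resize(a,(308,200));cv2.imwrite("pics/d.png",o)
E
```

```text
t 4.15 pos [ 0.4393 -0.2807  0.0271] yaw 98.1 F [-0.5171 -0.4625 -0.0186] w 0.007154009599295012
shift [-0.131   0.277  -0.0829] turn [ 0.0002 -0.0002 -0.0018]
```

View pics/d.png

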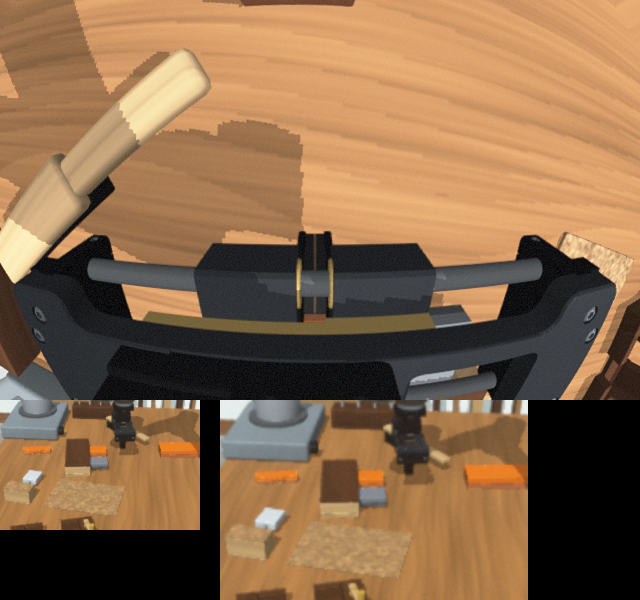

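The gripper closed on nothing, and the side crop shows the orange stone still in the rack. I'll compare its outline in the top and side views before and after.

```bash
python3 - <<'E'
from h import *
for n,(x0,x1,y0,y1) in dict(top=(345,440,130,215),side=(270,345,165,205)).items():
    new=r.capture(n);cv2.imwrite(f"pics/{n}1.png",new)
    for im in (cv2.imread(f"pics/{n}0.png"),new):
        c=im[y0:y1,x0:x1].astype(int);m=((c[...,2]>200)&(c[...,0]<80)&(c[...,2]-c[...,1]>70)).astype(np.uint8)
        k=cv2.findContours(m,0,2)[0]
        for q in k:
            if cv2.contourArea(q)>40: 
                q=q+[x0,y0]; print(n,cv2.contourArea(q),cv2.boundingRect(q),cv2.minAreaRect(q))
a=cv2.imread("pics/side1.png")[140:220,270:350]
b=cv2.imread("pics/side0.png")[140:220,270:350]
cv2.imwrite("pics/e.png",cv2.resize(np.hstack([b,a]),None,fx=5,fy=5,interpolation=2))
E
```

```text
top 281.0 (397, 171, 18, 21) ((405.47698974609375, 180.8153839111328), (19.845556259155273, 15.876443862915039), 82.87498474121094)
top 158.0 (397, 171, 17, 14) ((405.0, 177.5), (13.0, 16.0), 90.0)
side 110.5 (310, 175, 16, 10) ((317.5896911621094, 179.5758819580078), (8.387594223022461, 15.363415718078613), 85.2363510131836)
side 110.5 (310, 175, 16, 10) ((317.5896911621094, 179.5758819580078), (8.387594223022461, 15.363415718078613), 85.2363510131836)
```

View pics/e.png

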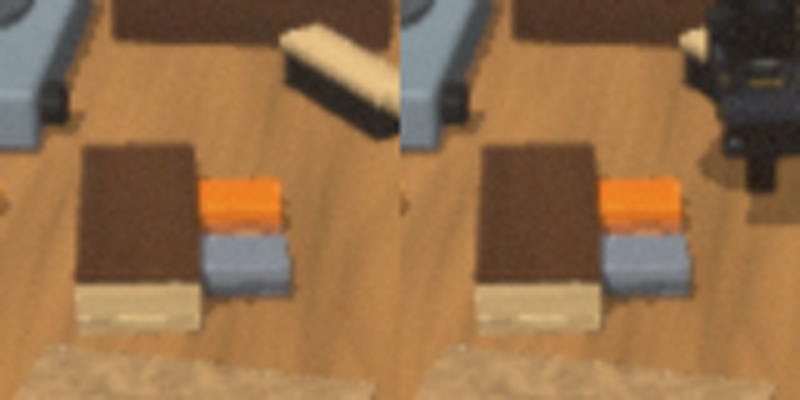

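The stone hasn't moved. In the side view the fingertips show at about (343,177), 6 px (roughly 28 mm) higher than the stated tool geometry predicts, so they passed over the stone. I'll probe the table here at grasp width to find the true fingertip length.

Call:
{"method": "drive_tool", "body": {"steps": [0,0,0,0,0,0,0.6,0,0,0,0,0,0,0.6,0,0,0,0,0,0,0.6,0,0,0,0,0,0,0.6,0,0,0,0,0,0,0.6,0,0,0,0,0,0,0.6,0,0,0,0,0,0.003,0.6,0,0,0,0,0,0.003,0.6,0,0,0,0,0,0,0.6]}}

```text
time_s: 5.1
tcp_pos: [0.4401, -0.2803, 0.0203]
ee_rot: [[-0.99, -0.141, -0.001], [-0.141, 0.99, 0.001], [0.001, 0.001, -1.0]]
wrist_force: [-0.5, 0.1, -0.8]
gripper_width: 0.568
gripper_force: 0.0
```

Call:
{"method": "drive_tool", "body": {"steps": [0,0,0,0,0,0.002,0.6,0,0,0,0,0,0.001,0.6,0,0,0,0,0,0,0.6]}}

```text
time_s: 5.35
tcp_pos: [0.4405, -0.2805, 0.0177]
ee_rot: [[-0.99, -0.141, -0.001], [-0.141, 0.99, 0.0], [0.001, 0.0, -1.0]]
wrist_force: [-0.2, -0.9, -0.6]
gripper_width: 0.597
gripper_force: 0.0
```

```bash
python3 - <<'E'
from h import *
go([.439,-.281,.018],98.2)
for n in("side","top"):cv2.imwrite(f"pics/{n}2.png",r.capture(n))
a=cv2.imread("pics/side2.png")[120:210,300:390]
cv2.imwrite("pics/f.png",cv2.resize(a,None,fx=6,fy=6,interpolation=2))
E
```

```text
t 5.35 pos [ 0.4405 -0.2805  0.0177] yaw 98.12 F [-0.1714 -0.9281 -0.6034] w 0.5968268023896437
shift [ 0.0016 -0.0003 -0.0003] turn [ 0.0003 -0.0006 -0.0014]
```

View pics/f.png

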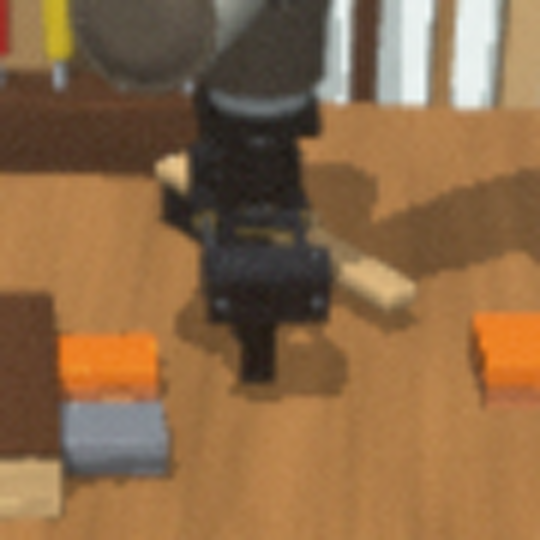

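The near fingertip is at about (343,183) px, which puts it at z≈0.022 m where -0.001 was expected, and nothing is touching. The real tips are therefore roughly 23 mm higher than stated. I'll probe down gently to get the exact offset.

Call:
{"method": "drive_tool", "body": {"steps": [0,0,0,0,0,0.005,0.6,0,0,0,0,0,0.005,0.6,0,0,0,0,0,0.002,0.6,0,0,0,0,0,0,0.6]}}

```text
time_s: 5.78
tcp_pos: [0.4401, -0.2803, 0.0052]
ee_rot: [[-0.99, -0.141, -0.002], [-0.141, 0.99, 0.001], [0.002, 0.001, -1.0]]
wrist_force: [0.5, -0.6, -0.8]
gripper_width: 0.604
gripper_force: 0.0
```

Call:
{"method": "drive_tool", "body": {"steps": [0,0,0,0,0,0.002,0.6,0,0,0,0,0,0.002,0.6,0,0,0,0,0,0,0.6]}}

```text
time_s: 6.03
tcp_pos: [0.4405, -0.2805, 0.0017]
ee_rot: [[-0.99, -0.141, -0.001], [-0.141, 0.99, 0.0], [0.001, 0.0, -1.0]]
wrist_force: [-0.1, -0.3, 0.1]
gripper_width: 0.605
gripper_force: 0.0
```

Call:
{"method": "drive_tool", "body": {"steps": [0,0,0,0,0,0.0015,0.6,0,0,0,0,0,0,0.6]}}

```text
time_s: 6.2
tcp_pos: [0.4406, -0.2805, 0.0004]
ee_rot: [[-0.99, -0.141, -0.0], [-0.141, 0.99, 0.0], [0.0, 0.0, -1.0]]
wrist_force: [0.3, -0.5, 1.0]
gripper_width: 0.6
gripper_force: 0.0
```

Call:
{"method": "drive_tool", "body": {"steps": [0,0,0,0,0,0.0015,0.6,0,0,0,0,0,0,0.6]}}

```text
time_s: 6.37
tcp_pos: [0.4406, -0.2805, -0.0011]
ee_rot: [[-0.99, -0.141, -0.0], [-0.141, 0.99, 0.0], [0.0, 0.0, -1.0]]
wrist_force: [-0.9, -0.9, 0.6]
gripper_width: 0.595
gripper_force: 0.0
```

Call:
{"method": "drive_tool", "body": {"steps": [0,0,0,0,0,0.0015,0.6,0,0,0,0,0,0,0.6]}}

```text
time_s: 6.53
tcp_pos: [0.4406, -0.2805, -0.0027]
ee_rot: [[-0.99, -0.141, -0.0], [-0.141, 0.99, 0.0], [0.0, 0.0, -1.0]]
wrist_force: [0.1, -0.3, -0.1]
gripper_width: 0.596
gripper_force: 0.0
```

Call:
{"method": "drive_tool", "body": {"steps": [0,0,0,0,0,0.0015,0.6,0,0,0,0,0,0,0.6]}}

```text
time_s: 6.7
tcp_pos: [0.4406, -0.2805, -0.0042]
ee_rot: [[-0.99, -0.141, -0.0], [-0.141, 0.99, 0.0], [0.0, 0.0, -1.0]]
wrist_force: [-1.0, 0.4, 0.2]
gripper_width: 0.596
gripper_force: 0.0
```

Call:
{"method": "drive_tool", "body": {"steps": [0,0,0,0,0,0.0015,0.6,0,0,0,0,0,0,0.6]}}

```text
time_s: 6.87
tcp_pos: [0.4406, -0.2805, -0.0057]
ee_rot: [[-0.99, -0.141, -0.0], [-0.141, 0.99, 0.0], [0.0, 0.0, -1.0]]
wrist_force: [0.2, 0.6, 1.1]
gripper_width: 0.599
gripper_force: 0.0
```

Call:
{"method": "drive_tool", "body": {"steps": [0,0,0,0,0,0.0015,0.6,0,0,0,0,0,0,0.6]}}

```text
time_s: 7.03
tcp_pos: [0.4406, -0.2805, -0.0072]
ee_rot: [[-0.99, -0.141, -0.0], [-0.141, 0.99, 0.0], [0.0, 0.0, -1.0]]
wrist_force: [0.5, 1.3, -0.1]
gripper_width: 0.601
gripper_force: 0.0
```

Call:
{"method": "drive_tool", "body": {"steps": [0,0,0,0,0,0.0015,0.6,0,0,0,0,0,0,0.6]}}

```text
time_s: 7.2
tcp_pos: [0.4405, -0.2805, -0.0087]
ee_rot: [[-0.99, -0.141, -0.0], [-0.141, 0.99, 0.0], [0.0, 0.0, -1.0]]
wrist_force: [0.2, 0.2, 0.0]
gripper_width: 0.601
gripper_force: 0.0
```

Call:
{"method": "drive_tool", "body": {"steps": [0,0,0,0,0,0.0015,0.6,0,0,0,0,0,0,0.6]}}

```text
time_s: 7.37
tcp_pos: [0.4408, -0.2806, -0.01]
ee_rot: [[-0.99, -0.141, 0.0], [-0.141, 0.99, -0.0], [-0.0, -0.0, -1.0]]
wrist_force: [0.5, -0.5, -0.5]
gripper_width: 0.602
gripper_force: 0.0
```

```bash
python3 - <<'E'
from h import *
print(r.sense()["wrist_force"],r.sense()["tcp_pos"])
im=r.capture("side")[120:210,300:390]
g=cv2.cvtColor(im,6)[:,42:45].mean(1); print(g[50:75].round())
E
```

```text
[ 0.4763 -0.5113 -0.4832] [ 0.4408 -0.2806 -0.01  ]
[ 57.  55.  53.  44.  40.  38.  35.  37.  38.  40.  35.  38.  34.  32.
  34.  37.  34.  37.  39.  56. 116. 133. 135. 135. 137.]
```

Call:
{"method": "drive_tool", "body": {"steps": [0,0,0,0,0,0.0015,0.6,0,0,0,0,0,0,0.6]}}

```text
time_s: 7.58
tcp_pos: [0.4407, -0.2806, -0.0101]
ee_rot: [[-0.99, -0.142, -0.0], [-0.142, 0.99, -0.0], [0.0, -0.0, -1.0]]
wrist_force: [-2.2, 2.7, 11.4]
gripper_width: 0.597
gripper_force: 5.4
```

Call:
{"method": "drive_tool", "body": {"steps": [0,0,0,0,0,0.001,0.6,0,0,0,0,0,0,0.6]}}

```text
time_s: 7.75
tcp_pos: [0.4408, -0.2806, -0.0101]
ee_rot: [[-0.99, -0.142, 0.0], [-0.142, 0.99, -0.0], [0.0, -0.0, -1.0]]
wrist_force: [-4.1, 3.6, 17.8]
gripper_width: 0.601
gripper_force: 8.9
```

Call:
{"method": "drive_tool", "body": {"steps": [0,0,0,0,0,0.001,0.6,0,0,0,0,0,0,0.6]}}

```text
time_s: 7.92
tcp_pos: [0.4408, -0.2806, -0.0102]
ee_rot: [[-0.99, -0.142, 0.0], [-0.142, 0.99, -0.001], [-0.0, -0.001, -1.0]]
wrist_force: [-5.5, 5.2, 24.8]
gripper_width: 0.603
gripper_force: 12.4
```

The table contact shows the tips at tcp_z + 0.010, so I'll treat the fingertips as 29 mm shorter than stated. I'll re-approach with that offset.

Call:
{"method": "drive_tool", "body": {"steps": [0,0,0,0,0,-0.02,1,0,0,0,0,0,-0.03,1,0,0,0,0,0,-0.03,1,0,0,0,-0.02,0,0,1,0,0,0,-0.03,0,0,1,0,0,0,-0.03,0,0,1,0,0,0,-0.02,0,0,1,0,0,0,0,0,0,1]}}

```text
time_s: 8.58
tcp_pos: [0.5438, -0.2661, 0.0666]
ee_rot: [[-0.99, -0.144, 0.003], [-0.144, 0.99, -0.001], [-0.003, -0.002, -1.0]]
wrist_force: [0.0, -0.4, -0.6]
gripper_width: 0.991
gripper_force: 0.0
```

```bash
python3 - <<'E'
from h import *
go([.5402,-.2662,.006],98.2)
p=r.camera_params("wrist");w=r.capture("wrist");s=r.capture("side")
cv2.imwrite("pics/side3.png",s)
a=cv2.resize(s[120:210,270:370],(222,200),interpolation=2)
o=np.zeros((600,640,3),np.uint8);o[:400]=w
o[400:600,:222]=a
print(ray("wrist",[(0,0)],.036,p)); import pickle;pickle.dump(p,open("p.pkl","wb"))
cv2.imwrite("pics/g.png",o)
E
```

```text
t 8.5833 pos [ 0.5438 -0.2661  0.0666] yaw 98.26 F [ 0.0204 -0.3553 -0.5627] w 0.9909521271941897
shift [0.0038 0.0005 0.0605] turn [-0.0017  0.003   0.0011]
[[ 0.3603 -0.6228]]
```

View pics/g.png

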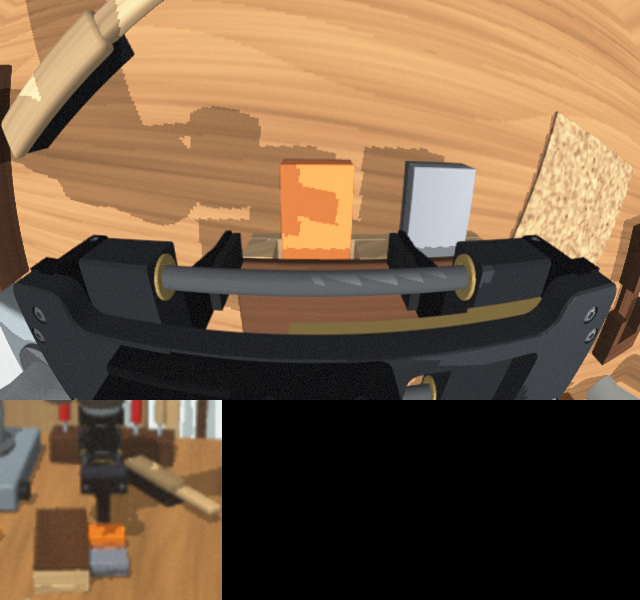

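The stone is centred between the open fingers: its middle is at column 316, with the fingers at 235 and 393. Descending.

Call:
{"method": "drive_tool", "body": {"steps": [0,0,0,0,0,0.015,1,0,0,0,0,0,0.02,1,0,0,0,0,0,0.012,1,0,0,0,0,0,0.006,1,0,0,0,0,0,0.004,1,0,0,0,0,0,0.003,1,0,0,0,0,0,0,1]}}

```text
time_s: 9.27
tcp_pos: [0.5394, -0.2665, 0.0066]
ee_rot: [[-0.99, -0.141, -0.0], [-0.141, 0.99, 0.0], [0.0, 0.0, -1.0]]
wrist_force: [0.4, -0.7, -0.6]
gripper_width: 1.0
gripper_force: 0.0
```

Call:
{"method": "drive_tool", "body": {"steps": [0,0,0,0,0,0,0.4,0,0,0,0,0,0,0.4,0,0,0,0,0,0,0.4,0,0,0,0,0,0,0.4,0,0,0,0,0,0,0.4,0,0,0,0,0,0,0.4,0,0,0,0,0,0,0.4,0,0,0,0,0,0,0,0,0,0,0,0,0,0]}}

```text
time_s: 10.02
tcp_pos: [0.5396, -0.2663, 0.0066]
ee_rot: [[-0.99, -0.141, -0.0], [-0.141, 0.99, 0.0], [0.0, 0.0, -1.0]]
wrist_force: [-0.4, 0.8, 2.3]
gripper_width: 0.568
gripper_force: 30.0
```

Call:
{"method": "drive_tool", "body": {"steps": [0,0,0,0.004,0,0,0,0,0,0,0.008,0,0,0,0,0,0,0.012,0,0,0,0,0,0,0.012,0,0,0,0,0,0,0.012,0,0,0,0,0,0,0.012,0,0,0,0,0,0,0.012,0,0,0,0,0,0,0.01,0,0,0,0,0,0,0.008,0,0,0,0,0,0,0.01,0,0,0]}}

```text
time_s: 10.85
tcp_pos: [0.4391, -0.2805, 0.0062]
ee_rot: [[-0.99, -0.141, -0.002], [-0.141, 0.99, 0.0], [0.002, 0.001, -1.0]]
wrist_force: [1.1, -0.5, -2.9]
gripper_width: 0.572
gripper_force: 30.0
```

```bash
python3 - <<'E'
from h import *
go([.53,.012,.11],98.2)
a=cv2.resize(r.capture("side")[120:220,270:400],None,fx=4.9,fy=4.9,interpolation=2);w=r.capture("wrist")[100:240,200:460]
w=cv2.resize(w,None,fx=.6,fy=.6)
a[-w.shape[0]:,-w.shape[1]:]=w
cv2.imwrite("pics/i.png",a);print(a.shape)
E
```

```text
t 10.85 pos [ 0.4391 -0.2805  0.0062] yaw 98.11 F [ 1.098  -0.4991 -2.8968] w 0.5720707381056123
shift [-0.1311  0.2768 -0.1038] turn [ 0.0007 -0.0015 -0.0015]
(490, 637, 3)
```

View pics/i.png

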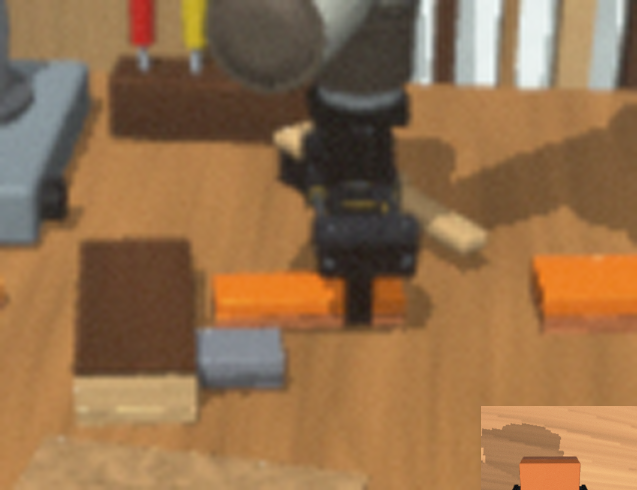

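The stone came out level. The finger is at column 358 and the stone spans 213–407, so the grip is 38 mm from the front end and the stone's centre is about 37 mm ahead of the TCP. Next I lift it, carry it over the mat and turn it to the case's heading.

Call:
{"method": "drive_tool", "body": {"steps": [0,0,0,0,0,-0.01,0,0,0,0,0,0,-0.02,0,0,0,0,0,0,-0.025,0,0,0,0,0,0,-0.02,0,0,0,0,0,0,-0.015,0,0,0,0,0,0,0,0]}}

```text
time_s: 11.45
tcp_pos: [0.4439, -0.2815, 0.1008]
ee_rot: [[-0.99, -0.143, 0.008], [-0.143, 0.99, -0.003], [-0.008, -0.004, -1.0]]
wrist_force: [1.5, 0.1, -2.8]
gripper_width: 0.568
gripper_force: 30.0
```

Call:
{"method": "drive_tool", "body": {"steps": [0,0,0,-0.005,0.012,0,0,0,0,0,-0.009,0.022,0,0,0,0,0,-0.012,0.029,0,0,0,0,0,-0.013,0.032,0,0,0,0,0,-0.013,0.032,0,0,0,0,0,-0.013,0.032,0,0,0,0,0,-0.013,0.032,0,0,0,0,0,-0.013,0.032,0,0,0,0,0,-0.012,0.028,0,0,0,0,0,-0.007,0.017,0,0]}}

```text
time_s: 12.28
tcp_pos: [0.5125, 0.0033, 0.096]
ee_rot: [[-0.99, -0.144, 0.0], [-0.144, 0.99, 0.0], [-0.0, 0.0, -1.0]]
wrist_force: [0.2, 0.0, -2.6]
gripper_width: 0.571
gripper_force: 30.0
```

Call:
{"method": "drive_tool", "body": {"steps": [0,0,-0.03,0,0,0,0,0,0,-0.05,0,0,0,0,0,0,-0.05,0,0,0,0,0,0,-0.029,0,0,0,0,0,0,0,0,0,0,0,0,0,0,0,0,0,0]}}

```text
time_s: 12.78
tcp_pos: [0.5114, 0.0004, 0.0959]
ee_rot: [[-0.955, -0.296, -0.001], [-0.296, 0.955, -0.0], [0.001, 0.0, -1.0]]
wrist_force: [0.8, 0.1, -3.2]
gripper_width: 0.569
gripper_force: 30.0
```

```bash
python3 - <<'E'
from h import *
go([.51,0,0],107.2)
n="side";im=r.capture(n);c=im.astype(int);m=((c[...,2]>190)&(c[...,0]<90)&(c[...,2]-c[...,1]>70)).astype(np.uint8)
for q in cv2.findContours(m,0,2)[0]:
    if cv2.contourArea(q)>60: print(n,cv2.contourArea(q),cv2.boundingRect(q),cv2.minAreaRect(q))
cv2.imwrite("pics/side4.png",im)
E
```

```text
t 12.7833 pos [0.5114 0.0004 0.0959] yaw 107.19 F [ 0.8301  0.0833 -3.2086] w 0.5689984371478479
shift [0.0014 0.     0.0959] turn [ 0.0002 -0.0012 -0.0001]
side 258.5 (341, 305, 41, 22) ((360.9315185546875, 315.34930419921875), (7.531213760375977, 42.621700286865234), 65.55604553222656)
side 294.0 (281, 190, 33, 14) ((297.1270446777344, 196.39755249023438), (11.316967964172363, 31.868581771850586), 84.80557250976562)
side 135.0 (243, 176, 27, 7) ((256.0, 179.0), (6.0, 26.0), 90.0)
side 472.0 (382, 171, 53, 14) ((407.8603820800781, 177.78868103027344), (12.683669090270996, 52.12466812133789), 87.51044464111328)
```

Call:
{"method": "drive_tool", "body": {"steps": [0,0,0,0,0,0.015,0,0,0,0,0,0,0.025,0,0,0,0,0,0,0.025,0,0,0,0,0,0,0.015,0,0,0,0,0,0,0.008,0,0,0,0,0,0,0.004,0,0,0,0,0,0,0,0]}}

```text
time_s: 13.42
tcp_pos: [0.5117, 0.0002, 0.0041]
ee_rot: [[-0.955, -0.296, -0.001], [-0.296, 0.955, -0.0], [0.001, -0.0, -1.0]]
wrist_force: [0.1, 0.1, -3.4]
gripper_width: 0.567
gripper_force: 30.0
```

Call:
{"method": "drive_tool", "body": {"steps": [0,0,0,0,0,0.002,0,0,0,0,0,0,0.002,0,0,0,0,0,0,0.001,0,0,0,0,0,0,0,0]}}

```text
time_s: 13.75
tcp_pos: [0.5119, 0.0004, -0.0001]
ee_rot: [[-0.955, -0.296, 0.001], [-0.296, 0.955, 0.0], [-0.001, 0.0, -1.0]]
wrist_force: [0.2, -0.2, -2.7]
gripper_width: 0.573
gripper_force: 30.0
```

Call:
{"method": "drive_tool", "body": {"steps": [0,0,0,0,0,0.001,0,0,0,0,0,0,0.001,0,0,0,0,0,0,0,0]}}

```text
time_s: 14.0
tcp_pos: [0.5121, 0.0004, -0.0014]
ee_rot: [[-0.955, -0.297, 0.001], [-0.297, 0.955, 0.0], [-0.001, -0.0, -1.0]]
wrist_force: [-1.5, 0.5, 3.4]
gripper_width: 0.576
gripper_force: 30.0
```

Call:
{"method": "drive_tool", "body": {"steps": [0,0,0,0,0,0.001,0,0,0,0,0,0,0,0]}}

```text
time_s: 14.17
tcp_pos: [0.5121, 0.0004, -0.0014]
ee_rot: [[-0.955, -0.297, 0.001], [-0.297, 0.955, -0.0], [-0.001, -0.0, -1.0]]
wrist_force: [-4.1, 0.1, 12.2]
gripper_width: 0.571
gripper_force: 30.0
```

The stone is resting on the mat, touching at the height I predicted. Releasing and moving over its middle.

Call:
{"method": "drive_tool", "body": {"steps": [0,0,0,0,0,-0.002,1,0,0,0,0,0,0,1,0,0,0,0,0,0,1,0,0,0,0,0,0,1,0,0,0,0,0,0,1,0,0,0,0,0,0,1,0,0,0,0,0,-0.02,1,0,0,0,0,0,-0.03,1,0,0,0,0,0,-0.03,1,0,0,0,0,0,-0.02,1]}}

```text
time_s: 15.0
tcp_pos: [0.5128, 0.0005, 0.101]
ee_rot: [[-0.955, -0.297, 0.003], [-0.297, 0.955, 0.0], [-0.003, -0.001, -1.0]]
wrist_force: [0.9, 0.2, 0.4]
gripper_width: 0.993
gripper_force: 0.0
```

Call:
{"method": "drive_tool", "body": {"steps": [0,0,0,-0.018,0,0,1,0,0,0,-0.019,0,0,1,0,0,0,0,0,0,1,0,0,0,0,0,0,1]}}

```text
time_s: 15.33
tcp_pos: [0.5472, 0.0114, 0.0981]
ee_rot: [[-0.955, -0.296, -0.001], [-0.296, 0.955, -0.0], [0.001, 0.0, -1.0]]
wrist_force: [-0.2, 0.1, -0.7]
gripper_width: 1.001
gripper_force: 0.0
```

```bash
python3 - <<'E'
from h import *
import pickle
go([.5475,.0113,-.001],107.2)
p=r.camera_params("wrist");w=r.capture("wrist");cv2.imwrite("pics/w5.png",w);pickle.dump(p,open("p5.pkl","wb"))
c=w.astype(int);m=((c[...,2]>150)&(c[...,0]<100)&(c[...,2]-c[...,1]>60)).astype(np.uint8)[:, :]
for q in cv2.findContours(m,0,2)[0]:
    if cv2.contourArea(q)>800:
        print(cv2.boundingRect(q),cv2.approxPolyDP(q,6,True)[:,0].tolist())
print("cam z",-(p["extrinsics"][:3,:3].T@p["extrinsics"][:3,3]))
cv2.imwrite("pics/j.png",np.vstack([w,cv2.resize(r.capture("top")[90:230,210:450],(343,200),interpolation=2).repeat(1,0).copy() if 0 else np.hstack([cv2.resize(r.capture("top")[110:220,220:430],(382,200),interpolation=2),np.zeros((200,258,3),np.uint8)])]))
E
```

```text
t 15.3333 pos [0.5472 0.0114 0.0981] yaw 107.23 F [-0.2431  0.1096 -0.6627] w 1.001436606608081
shift [-0.0003 -0.0002  0.0991] turn [ 0.0002 -0.0006  0.0005]
(282, 114, 65, 157) [[283, 115], [287, 268], [341, 270], [346, 115]]
cam z [ 0.4726 -0.0116  0.2704]
```

View pics/j.png

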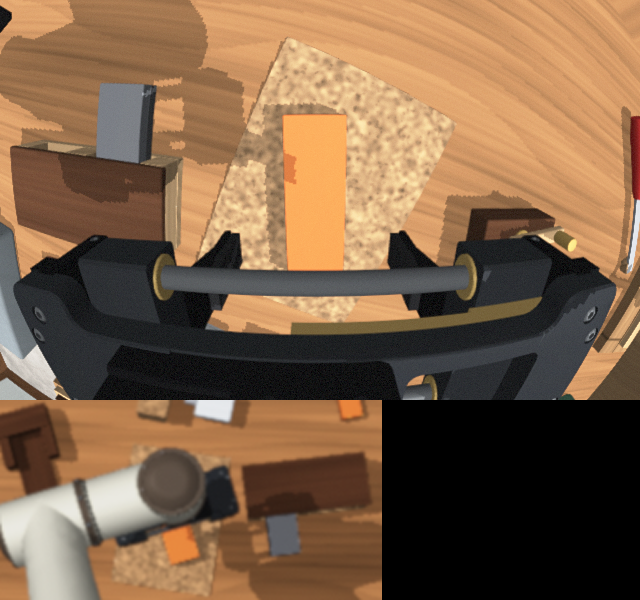

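The stone lies flat on the mat, with its front edge at (283,115)-(346,115), centred between the fingers. That was my last picture, so everything from here is numeric. I'll check where the stone's front end is relative to the TCP and refine the case pose from the wrist picture.

```bash
python3 - <<'E'
from h import *
import pickle
p=pickle.load(open("p5.pkl","rb"))
c=ray("wrist",[(282.5,114.5),(346.5,114.5)],.028,p)
f=c.mean(0);print(c,np.hypot(*(c[1]-c[0])),"front",f,"centre",f+.075*np.array([np.cos(np.radians(17.2)),np.sin(np.radians(17.2))]))
# same with camera 29 mm higher
R=p["extrinsics"][:3,:3];p["extrinsics"][:3,3]-=R@[0,0,.029]
c=ray("wrist",[(282.5,114.5),(346.5,114.5)],.028,p);f=c.mean(0)
print("hi",np.hypot(*(c[1]-c[0])),f+.075*np.array([np.cos(np.radians(17.2)),np.sin(np.radians(17.2))]))
E
```

```text
[[ 0.4839 -0.034 ]
 [ 0.4692  0.0135]] 0.04965825427204532 front [ 0.4765 -0.0102] centre [0.5482 0.0119]
hi 0.05559902186741167 [0.5486 0.0121]
```

The wrist camera's height agrees with the known stone width, and the stone's centre is within 1 mm of the TCP. Regrasping across the middle.

Call:
{"method": "drive_tool", "body": {"steps": [0,0,0,-0.001,0,0.015,1,0,0,0,0,0,0.025,1,0,0,0,0,0,0.025,1,0,0,0,0,0,0.018,1,0,0,0,0,0,0.01,1,0,0,0,0,0,0.005,1,0,0,0,0,0,0,0.4,0,0,0,0,0,0,0.4,0,0,0,0,0,0,0.4,0,0,0,0,0,0,0.4]}}

```text
time_s: 16.27
tcp_pos: [0.5488, 0.0118, 0.0017]
ee_rot: [[-0.955, -0.296, 0.002], [-0.296, 0.955, 0.001], [-0.002, -0.0, -1.0]]
wrist_force: [-0.4, 0.7, 1.0]
gripper_width: 0.78
gripper_force: 0.0
```

Call:
{"method": "drive_tool", "body": {"steps": [0,0,0,0,0,0,0.4,0,0,0,0,0,0,0.4,0,0,0,0,0,0,0,0,0,0,0,0,0,0,0,0,0,0,0,0,0]}}

```text
time_s: 16.68
tcp_pos: [0.5482, 0.0117, 0.001]
ee_rot: [[-0.955, -0.296, 0.001], [-0.296, 0.955, 0.0], [-0.001, -0.0, -1.0]]
wrist_force: [-0.9, 0.1, 2.2]
gripper_width: 0.571
gripper_force: 30.0
```

Call:
{"method": "drive_tool", "body": {"steps": [0,0,0,0,0,-0.01,0,0,0,0,0,0,-0.02,0,0,0,0,0,0,-0.025,0,0,0,0,0,0,-0.025,0,0,0,0,0,0,-0.015,0,0,0,0,0,0,0,0,0,0,0,0,0,0,0]}}

```text
time_s: 17.27
tcp_pos: [0.5476, 0.0117, 0.0957]
ee_rot: [[-0.955, -0.296, 0.0], [-0.296, 0.955, 0.001], [-0.001, 0.001, -1.0]]
wrist_force: [-1.0, -1.0, -4.2]
gripper_width: 0.572
gripper_force: 30.0
```

```bash
python3 - <<'E'
from h import *
go([.612,.239,.095],107.2)
w=r.capture("wrist");p=r.camera_params("wrist")
c=w.astype(int);m=((c[...,2]>150)&(c[...,0]<100)&(c[...,2]-c[...,1]>60)).astype(np.uint8)
for q in cv2.findContours(m,0,2)[0]:
    if cv2.contourArea(q)>800:
        print(cv2.boundingRect(q),cv2.approxPolyDP(q,6,True)[:,0].tolist())
print(r.sense()["moment"])
E
```

```text
t 17.2667 pos [0.5476 0.0117 0.0957] yaw 107.2 F [-1.0233 -1.0084 -4.1646] w 0.5719454541565018
shift [-0.1287  0.1981  0.0009] turn [0.0007 0.0006 0.    ]
(262, 115, 105, 156) [[263, 117], [269, 269], [360, 269], [366, 131], [315, 119], [365, 117]]
[-0.0265  0.0305 -0.036 ]
```

```bash
python3 - <<'E'
from h import *
from scipy.optimize import minimize
S=8
def sil(n,par,roi,p):
    x0,y0,w,h=roi;o=np.zeros((h*S,w*S),np.uint8);c,s=np.cos(par[2]),np.sin(par[2])
    for (a,b,yy,zz) in((-.119,-.027,.046,.036),(.027,.119,.046,.036),(-.027,.027,.028,.010)):
        V=np.array([(x,y,z) for x in(a,b) for y in(-yy,yy) for z in(0,zz)])
        W=np.c_[par[0]+c*V[:,0]-s*V[:,1],par[1]+s*V[:,0]+c*V[:,1],V[:,2]]
        q=W@p["extrinsics"][:3,:3].T+p["extrinsics"][:3,3];q=q@p["camera_matrix"].T;q=q[:,:2]/q[:,2:]
        q=(q+.5-[x0,y0])*S
        cv2.fillConvexPoly(o,cv2.convexHull(np.round(q*16).astype(np.int32)),255,shift=4)
    return cv2.resize(o,(w,h),interpolation=cv2.INTER_AREA)/255.
D={}
for n,roi in dict(top=(208,105,70,95),side=(220,238,108,55)).items():
    x0,y0,w,h=roi;im=cv2.imread(f"pics/{n}0.png")[y0:y0+h,x0:x0+w].astype(float)
    D[n]=(im,roi,r.camera_params(n))
def cost(par,n):
    im,roi,p=D[n];m=sil(n,par,roi,p);R=im[...,2]
    t=np.clip((105-R)/50+.5,0,1); return ((t-m)**2).sum()
for names in(("top",),("side",),("top","side")):
    f=lambda q:sum(cost((q[0]/100,q[1]/100,q[2]/10),n) for n in names)
    q=min((minimize(f,[61.2+a,23.9+b,3.0],method="Nelder-Mead",options=dict(initial_simplex=np.array([[61.2+a,23.9+b,3.0],[61.8+a,23.9+b,3],[61.2+a,24.5+b,3],[61.2+a,23.9+b,3.4]]))) for a in(0,.5) for b in(0,-.5)),key=lambda o:o.fun)
    print(names,q.x[:2]/100,np.degrees(q.x[2]/10),q.fun)
p=r.camera_params("wrist");c=ray("wrist",[(263,116),(366,116)],.1225,p);print("held front",c.mean(0),np.hypot(*(c[1]-c[0])),"->centre",c.mean(0)+.075*np.array([.9553,.2957]))
E
```

```text
('top',) [0.6128 0.2406] 16.92347178690212 167.36645797770086
('side',) [0.6099 0.2457] 16.970874011928217 389.502798923491
('top', 'side') [0.6117 0.2418] 16.961571424409325 626.5839574009996
held front [ 0.4749 -0.0106] 0.04790557236221454 ->centre [0.5466 0.0115]
```

Call:
{"method": "drive_tool", "body": {"steps": [0,0,0,-0.006,0.01,0,0,0,0,0,-0.013,0.02,0,0,0,0,0,-0.019,0.029,0,0,0,0,0,-0.02,0.03,0,0,0,0,0,-0.02,0.03,0,0,0,0,0,-0.02,0.03,0,0,0,0,0,-0.018,0.028,0,0,0,0,0.0035,-0.0143,0.0226,0,0,0,0,0,0,0,0,0,0,0,0,0,0,0,0]}}

```text
time_s: 18.15
tcp_pos: [0.6121, 0.2423, 0.0926]
ee_rot: [[-0.955, -0.295, -0.004], [-0.295, 0.955, -0.002], [0.004, -0.001, -1.0]]
wrist_force: [-1.1, -1.1, -3.9]
gripper_width: 0.57
gripper_force: 30.0
```

Call:
{"method": "drive_tool", "body": {"steps": [0,0,0,0,0,0.01,0,0,0,0,0,0,0.02,0,0,0,0,0,0,0.013,0,0,0,0,0,0,0.007,0,0,0,0,0,0,0,0,0,0,0,0,0,0,0]}}

```text
time_s: 18.65
tcp_pos: [0.6131, 0.2399, 0.045]
ee_rot: [[-0.956, -0.292, -0.001], [-0.292, 0.956, -0.001], [0.001, -0.001, -1.0]]
wrist_force: [0.1, 0.2, -3.4]
gripper_width: 0.572
gripper_force: 30.0
```

```bash
python3 - <<'E'
from h import *
go([.613,.241,.033],107.0)
w=r.capture("wrist");cv2.imwrite("pics/w6.png",w);p=r.camera_params("wrist")
# rows of interest: print colour profile along centre column ahead of stone front, to find stone end and pocket end wall
c=w.astype(int);m=((c[...,2]>140)&(c[...,0]<100)&(c[...,2]-c[...,1]>60)).astype(np.uint8)
for q in cv2.findContours(m,0,2)[0]:
    if cv2.contourArea(q)>800: print(cv2.boundingRect(q),cv2.approxPolyDP(q,5,True)[:,0].tolist())
for k in (285,315,340): print(k,[(i,*w[i,k]) for i in range(40,140,4)])
E
```

```text
t 18.65 pos [0.6131 0.2399 0.045 ] yaw 106.99 F [ 0.0844  0.1734 -3.3507] w 0.5721118739644184
shift [-0.0002  0.0011  0.012 ] turn [-0.0007 -0.0012 -0.0001]
(261, 115, 107, 156) [[263, 116], [269, 269], [360, 269], [366, 116]]
(578, 0, 32, 75) [[578, 0], [597, 72], [609, 73], [595, 0]]
285 [(40, np.uint8(83), np.uint8(121), np.uint8(167)), (44, np.uint8(55), np.uint8(78), np.uint8(116)), (48, np.uint8(60), np.uint8(86), np.uint8(127)), (52, np.uint8(60), np.uint8(82), np.uint8(123)), (56, np.uint8(56), np.uint8(79), np.uint8(117)), (60, np.uint8(41), np.uint8(60), np.uint8(85)), (64, np.uint8(42), np.uint8(56), np.uint8(84)), (68, np.uint8(40), np.uint8(57), np.uint8(84)), (72, np.uint8(45), np.uint8(60), np.uint8(89)), (76, np.uint8(45), np.uint8(61), np.uint8(88)), (80, np.uint8(47), np.uint8(63), np.uint8(93)), (84, np.uint8(50), np.uint8(67), np.uint8(98)), (88, np.uint8(67), np.uint8(89), np.uint8(132)), (92, np.uint8(63), np.uint8(88), np.uint8(132)), (96, np.uint8(44), np.uint8(59), np.uint8(91)), (100, np.uint8(48), np.uint8(64), np.uint8(95)), (104, np.uint8(53), np.uint8(6
[... 2240 characters left out ...]
(84, np.uint8(65), np.uint8(95), np.uint8(133)), (88, np.uint8(61), np.uint8(87), np.uint8(132)), (92, np.uint8(62), np.uint8(89), np.uint8(127)), (96, np.uint8(59), np.uint8(78), np.uint8(121)), (100, np.uint8(60), np.uint8(81), np.uint8(122)), (104, np.uint8(66), np.uint8(90), np.uint8(132)), (108, np.uint8(48), np.uint8(61), np.uint8(93)), (112, np.uint8(48), np.uint8(68), np.uint8(96)), (116, np.uint8(79), np.uint8(145), np.uint8(249)), (120, np.uint8(103), np.uint8(191), np.uint8(254)), (124, np.uint8(77), np.uint8(140), np.uint8(237)), (128, np.uint8(74), np.uint8(138), np.uint8(236)), (132, np.uint8(74), np.uint8(138), np.uint8(236)), (136, np.uint8(74), np.uint8(137), np.uint8(236))]
```

```bash
python3 - <<'E'
from h import *
w=cv2.imread("pics/w6.png");p=r.camera_params("wrist");R=w[...,2].astype(int)
a=np.radians(17.0);T=np.array([[np.cos(a),np.sin(a)],[-np.sin(a),np.cos(a)]])
loc=lambda uv,z:((ray("wrist",uv,z,p)-[.613,.2399])@T.T).round(4)
print("end",loc([(285,42.),(300,42),(340,42)],.036))
print("pocket end?",loc([(285,106.5),(315,106),(340,106.5)],.036),"stone front",loc([(285,115.5),(340,115.5)],.072))
for row in(52,100,120,140):print(row,"L",R[row,180:275:3].tolist(),"R",R[row,355:450:3].tolist())
print("scale: cols at row100 z.036",loc([(220,100),(410,100)],.036))
E
```

```text
end [[-0.1174 -0.0167]
 [-0.1172 -0.008 ]
 [-0.1174  0.0151]]
pocket end? [[-0.0788 -0.0167]
 [-0.0789  0.0007]
 [-0.0788  0.0152]] stone front [[-0.0743 -0.0134]
 [-0.0742  0.0123]]
52 L [229, 229, 232, 234, 237, 239, 237, 238, 238, 235, 236, 197, 177, 173, 173, 171, 168, 166, 168, 163, 162, 126, 129, 127, 124, 126, 124, 126, 125, 123, 124, 122] R [92, 89, 92, 93, 90, 95, 90, 92, 92, 93, 93, 91, 85, 117, 139, 251, 252, 251, 252, 252, 252, 251, 191, 191, 206, 216, 221, 224, 225, 229, 226, 226]
100 L [235, 235, 185, 178, 176, 177, 171, 166, 167, 164, 166, 164, 170, 170, 172, 171, 173, 166, 168, 172, 168, 138, 93, 93, 93, 89, 98, 95, 93, 92, 97, 90] R [124, 124, 123, 124, 126, 122, 119, 123, 123, 125, 128, 122, 125, 123, 170, 238, 239, 236, 231, 224, 217, 216, 220, 224, 228, 233, 232, 232, 234, 232, 233, 235]
120 L [202, 165, 170, 175, 176, 184, 190, 184, 184, 184, 182, 183, 185, 184, 182, 180, 182, 183, 182, 180, 178, 159, 95, 100, 97, 96, 93, 171, 255, 254, 254, 254] R [254, 254, 254, 255, 187, 108, 137, 137, 132, 130, 128, 126, 121, 128, 197, 225, 224, 226, 227, 229, 233, 233, 233, 235, 235, 235, 234, 234, 240, 242, 239, 239]
140 L [235, 236, 237, 177, 179, 175, 174, 177, 172, 170, 175, 173, 175, 175, 177, 178, 177, 176, 171, 164, 164, 160, 95, 102, 101, 99, 92, 122, 237, 237, 239, 237] R [236, 237, 236, 238, 78, 120, 135, 133, 136, 126, 127, 123, 126, 127, 229, 230, 229, 229, 231, 232, 237, 240, 239, 239, 237, 235, 234, 228, 221, 218, 221, 221]
scale: cols at row100 z.036 [[-0.0843 -0.0559]
 [-0.0844  0.0574]]
```

The wrist picture gives the lateral offset. Case edges at columns 244 and 397 put the case centre 4 mm to +y of the TCP, and lengthwise is within 1 mm. I'll correct by 3.6 mm and lower, watching the force.

Call:
{"method": "drive_tool", "body": {"steps": [0,0,0,0,0.0036,0,0,0,0,0,0,0,0,0,0,0,0,0,0,0.006,0,0,0,0,0,0,0.004,0,0,0,0,0,0,0.004,0,0,0,0,0,0,0.003,0,0,0,0,0,0,0.002,0,0,0,0,0,0,0,0]}}

```text
time_s: 19.37
tcp_pos: [0.6119, 0.244, 0.0257]
ee_rot: [[-0.956, -0.293, -0.001], [-0.293, 0.956, -0.001], [0.001, -0.0, -1.0]]
wrist_force: [-0.5, -0.4, -4.0]
gripper_width: 0.573
gripper_force: 30.0
```

Call:
{"method": "drive_tool", "body": {"steps": [0,0,0,0,0,0.004,0,0,0,0,0,0,0.004,0,0,0,0,0,0,0.003,0,0,0,0,0,0,0.003,0,0,0,0,0,0,0.002,0,0,0,0,0,0,0,0]}}

```text
time_s: 19.87
tcp_pos: [0.6119, 0.244, 0.0098]
ee_rot: [[-0.956, -0.293, -0.001], [-0.293, 0.956, -0.001], [0.001, -0.0, -1.0]]
wrist_force: [0.3, 0.6, -3.6]
gripper_width: 0.57
gripper_force: 30.0
```

Call:
{"method": "drive_tool", "body": {"steps": [0,0,0,0,0,0.001,0,0,0,0,0,0,0.001,0,0,0,0,0,0,0,0]}}

```text
time_s: 20.12
tcp_pos: [0.6122, 0.2443, 0.0085]
ee_rot: [[-0.956, -0.293, -0.0], [-0.293, 0.956, 0.0], [0.0, 0.0, -1.0]]
wrist_force: [0.5, -0.3, -2.9]
gripper_width: 0.569
gripper_force: 30.0
```

Call:
{"method": "drive_tool", "body": {"steps": [0,0,0,0,0,0.001,0,0,0,0,0,0,0,0]}}

```text
time_s: 20.28
tcp_pos: [0.6123, 0.2443, 0.0075]
ee_rot: [[-0.956, -0.293, -0.0], [-0.293, 0.956, 0.0], [0.0, 0.0, -1.0]]
wrist_force: [-1.0, 0.2, -3.1]
gripper_width: 0.573
gripper_force: 30.0
```

Call:
{"method": "drive_tool", "body": {"steps": [0,0,0,0,0,0.001,0,0,0,0,0,0,0,0]}}

```text
time_s: 20.45
tcp_pos: [0.6125, 0.2444, 0.0071]
ee_rot: [[-0.956, -0.293, 0.001], [-0.293, 0.956, 0.0], [-0.001, -0.0, -1.0]]
wrist_force: [-1.5, -0.2, -0.4]
gripper_width: 0.571
gripper_force: 30.0
```

Call:
{"method": "drive_tool", "body": {"steps": [0,0,0,0,0,0.001,0,0,0,0,0,0,0,0]}}

```text
time_s: 20.62
tcp_pos: [0.6125, 0.2443, 0.0071]
ee_rot: [[-0.956, -0.293, 0.001], [-0.293, 0.956, 0.0], [-0.001, -0.0, -1.0]]
wrist_force: [-2.4, -0.2, 5.0]
gripper_width: 0.571
gripper_force: 30.0
```

Seated on the floor at tcp_z = 0.0071, as predicted. Releasing, rising and locating the knob.

Call:
{"method": "drive_tool", "body": {"steps": [0,0,0,0,0,-0.002,1,0,0,0,0,0,0,1,0,0,0,0,0,0,1,0,0,0,0,0,0,1,0,0,0,0,0,0,1,0,0,0,0,0,0,1,0,0,0,0,0,-0.02,1,0,0,0,0,0,-0.035,1,0,0,0,0,0,-0.035,1,0,0,0,0,0,-0.02,1]}}

```text
time_s: 21.45
tcp_pos: [0.614, 0.2449, 0.1217]
ee_rot: [[-0.956, -0.294, 0.005], [-0.294, 0.956, 0.002], [-0.005, 0.0, -1.0]]
wrist_force: [-0.1, 0.6, 0.3]
gripper_width: 0.995
gripper_force: 0.0
```

Call:
{"method": "drive_tool", "body": {"steps": [0,0,0,0,0,-0.02,0.4,0,0,0,0,0,0,0.4,0,0,0,0,0,0,0.4,0,0,0,0,0,0,0.4]}}

```text
time_s: 21.78
tcp_pos: [0.6115, 0.244, 0.1364]
ee_rot: [[-0.956, -0.293, -0.002], [-0.293, 0.956, -0.001], [0.002, 0.0, -1.0]]
wrist_force: [-0.8, 0.5, -0.1]
gripper_width: 0.782
gripper_force: 0.0
```

```bash
python3 - <<'E'
from h import *
go([.5055,.2556,.14],107.0); print("joints",r.sense()["joints"])
p=r.camera_params("wrist");w=r.capture("wrist");cv2.imwrite("pics/w7.png",w)
a=np.radians(17.0);T=np.array([[np.cos(a),np.sin(a)],[-np.sin(a),np.cos(a)]])
c=w.astype(int)
for name,m in dict(brass=(c[...,1]>185)&(c[...,0]<165)&(c[...,2]-c[...,0]>85)&(c[...,2]-c[...,1]<45),pale=(c[...,0]>=165)&(c[...,2]-c[...,0]>35)&(c[...,1]>215)).items():
    m=m.astype(np.uint8);m[235:]=0
    n,_,st,ce=cv2.connectedComponentsWithStats(m)
    for i in range(1,n):
        if st[i,4]>15 : print(name,st[i].tolist(),ce[i].round(1),ray("wrist",[ce[i]],.0725,p).round(4),((ray("wrist",[ce[i]],.0485,p)-[.6125,.2443])@T.T).round(4))
m=((c[...,2]>140)&(c[...,0]<110)&(c[...,2]-c[...,1]>60)&(c[...,1]>90)).astype(np.uint8)
for q in cv2.findContours(m[:240],0,2)[0]:
    if cv2.contourArea(q)>2500: q=cv2.minAreaRect(q);print("orange",q,((ray("wrist",[q[0]],.034,p)-[.6125,.2443])@T.T))
E
```

```text
t 21.7833 pos [0.6115 0.244  0.1364] yaw 107.02 F [-0.8034  0.4519 -0.0973] w 0.781773034516865
shift [ 0.098   0.0421 -0.0034] turn [ 0.     -0.0019  0.0003]
joints [  35.7787   28.5371   -0.2912   -0.0418  -61.2747 -108.7435]
brass [93, 0, 137, 81, 3294] [172.7  40.6] [[0.5107 0.094 ]] [[-0.1476 -0.1255]]
brass [167, 15, 5, 6, 18] [168.8  17.3] [[0.4916 0.0835]] [[-0.1711 -0.1304]]
brass [361, 70, 16, 17, 217] [368.6  77.6] [[0.5009 0.2531]] [[-0.1068  0.0452]]
brass [307, 78, 13, 14, 135] [313.4  85. ] [[0.5194 0.2152]] [[-0.0994 -0.0007]]
brass [144, 90, 20, 23, 199] [154.5 102.1] [[0.5634 0.0919]] [[-0.0928 -0.1447]]
brass [309, 93, 11, 4, 26] [314.5  94.6] [[0.5263 0.2181]] [[-0.0913  0.0002]]
brass [146, 113, 14, 7, 45] [151.6 116.8] [[0.5759 0.0921]] [[-0.0795 -0.1485]]
brass [62, 123, 6, 21, 53] [ 64.3 133.8] [[ 0.6124 -0.0099]] [[-0.074  -0.2677]]
brass [122, 136, 7, 3, 17] [124.8 137. ] [[0.5989 0.0681]] [[-0.063  -0.1812]]
brass [68, 142, 16, 19, 91] [ 74.5 152.2] [[0.6271 0.0076]] [[-0.0529 -0.254 ]]
brass [119, 144, 49, 58, 1199] [143.3 169.6] [[0.6223 0.0928]] [[-0.030
[... 861 characters left out ...]
 [[-0.1263 -0.0919]]
pale [146, 64, 4, 12, 36] [147.7  69.2] [[0.5378 0.0776]] [[-0.1244 -0.1515]]
pale [316, 77, 43, 16, 398] [333.8  84.4] [[0.5144 0.2296]] [[-0.1001  0.0161]]
pale [294, 80, 19, 15, 174] [300.7  87.7] [[0.5242 0.2067]] [[-0.0971 -0.0112]]
pale [611, 142, 29, 93, 699] [627.3 194.1] [[0.4842 0.6133]] [[-0.0083  0.43  ]]
pale [95, 158, 6, 5, 16] [ 96.8 160.2] [[0.6275 0.0386]] [[-0.0424 -0.2215]]
pale [107, 160, 7, 9, 35] [110.5 163.2] [[0.6261 0.0558]] [[-0.0383 -0.203 ]]
pale [149, 179, 6, 11, 31] [151.3 183.3] [[0.6322 0.1029]] [[-0.0168 -0.1553]]
orange ((314.9853515625, 176.32640075683594), (126.40491485595703, 56.725730895996094), 88.75463104248047) [[-0.0185  0.0007]]
```

The knob is at pixel (369,78), or (0.501, 0.253) m, and the pivot is at about (0.518, 0.215), so the button sits near -0.12 rad. I'll turn the tool 97° so the fingers straddle the knob along its tangent.

Call:
{"method": "drive_tool", "body": {"steps": [0,0,-0.06,0,0,0,0.4,0,0,-0.12,0,0,0,0.4,0,0,-0.12,0,0,0,0.4,0,0,-0.12,0,0,0,0.4,0,0,-0.12,0,0,0,0.4,0,0,-0.12,0,0,0,0.4,0,0,-0.12,0,0,0,0.4,0,0,-0.12,0,0,0,0.4,0,0,-0.12,0,0,0,0.4,0,0,-0.12,0,0,0,0.4]}}

```text
time_s: 22.67
tcp_pos: [0.6115, 0.2438, 0.1355]
ee_rot: [[-0.127, -0.992, -0.003], [-0.992, 0.127, -0.002], [0.002, 0.003, -1.0]]
wrist_force: [-0.2, -0.8, 0.1]
gripper_width: 0.397
gripper_force: 0.0
```

Call:
{"method": "drive_tool", "body": {"steps": [0,0,-0.12,0,0,0,0.4,0,0,-0.12,0,0,0,0.4,0,0,-0.12,0,0,0,0.4,0,0,-0.12,0,0,0,0.4,0,0,-0.07,0,0,0,0.4,0,0,0,0,0,0,0.4,0,0,0,0,0,0,0.4]}}

```text
time_s: 23.25
tcp_pos: [0.6117, 0.2439, 0.136]
ee_rot: [[0.403, -0.915, -0.002], [-0.915, -0.403, -0.001], [0.0, 0.003, -1.0]]
wrist_force: [-0.4, 0.6, -0.4]
gripper_width: 0.398
gripper_force: 0.0
```

```bash
python3 - <<'E'
from h import *
go([.5012,.2533,.1],204)
E
```

```text
t 23.25 pos [0.6117 0.2439 0.136 ] yaw -156.26 F [-0.4     0.6058 -0.4128] w 0.39806871568444874
shift [-0.0531  0.0973  0.0363] turn [ 0.0026 -0.0004 -0.0045]
```

Call:
{"method": "drive_tool", "body": {"steps": [0,0,0,-0.008,0.015,0,0.4,0,0,0,-0.015,0.027,0,0.4,0,0,0,-0.015,0.028,0.01,0.4,0,0,0,-0.01,0.018,0.015,0.4,0,0,0,-0.005,0.009,0.011,0.4,0,0,0,0,0,0,0.4,0,0,0,0,0,0,0.4]}}

```text
time_s: 23.83
tcp_pos: [0.502, 0.2535, 0.1013]
ee_rot: [[0.405, -0.914, -0.0], [-0.914, -0.405, -0.001], [0.001, 0.001, -1.0]]
wrist_force: [1.1, 0.2, -0.2]
gripper_width: 0.401
gripper_force: 0.0
```

Call:
{"method": "drive_tool", "body": {"steps": [0,0,0,0,0,0.015,0.4,0,0,0,0,0,0.012,0.4,0,0,0,0,0,0.009,0.4,0,0,0,0,0,0.008,0.4,0,0,0,0,0,0.006,0.4,0,0,0,0,0,0.004,0.4,0,0,0,0,0,0,0.4]}}

```text
time_s: 24.42
tcp_pos: [0.5021, 0.2532, 0.0468]
ee_rot: [[0.404, -0.915, -0.001], [-0.915, -0.404, -0.001], [0.0, 0.001, -1.0]]
wrist_force: [0.0, -0.2, 0.0]
gripper_width: 0.397
gripper_force: 0.0
```

Call:
{"method": "drive_tool", "body": {"steps": [0,0,0,0,0,0,0,0,0,0,0,0,0,0,0,0,0,0,0,0,0,0,0,0,0,0,0,0,0,0,0,0,0,0,0]}}

```text
time_s: 24.83
tcp_pos: [0.5019, 0.2535, 0.0479]
ee_rot: [[0.404, -0.915, -0.0], [-0.915, -0.404, 0.0], [-0.0, 0.0, -1.0]]
wrist_force: [-1.1, 0.2, 2.3]
gripper_width: 0.148
gripper_force: 30.0
```

The knob is held (opening 13 mm). I loosen slightly so the fingers act as a fork, then sweep the arc clockwise.

Call:
{"method": "drive_tool", "body": {"steps": [0,0,0,0,0,0,0.2,0,0,0,0,0,0,0.2,0,0,0.1,0.0002,-0.0042,0,0.2,0,0,0.1,0.0002,-0.0042,0,0.2,0,0,0.1,0.0002,-0.0042,0,0.2,0,0,0.1,0.0002,-0.0042,0,0.2,0,0,0.1,0.0002,-0.0042,0,0.2,0,0,0.1,0.0002,-0.0042,0,0.2,0,0,0,0,0,0,0.2]}}

```text
time_s: 25.58
tcp_pos: [0.5271, 0.2561, 0.0473]
ee_rot: [[-0.185, -0.983, -0.0], [-0.983, 0.185, -0.0], [0.001, 0.0, -1.0]]
wrist_force: [-0.5, -0.7, 0.1]
gripper_width: 0.201
gripper_force: 0.0
```

```bash
python3 - <<'E'
from h import *
s=r.sense();R=s["ee_rot"];yaw=np.degrees(np.arctan2(R[1,1],R[0,1]))%360;b=np.radians(yaw-90)
P=np.array([.5177,.2150]);d=s["tcp_pos"][:2]-P
print("bar by yaw",np.degrees(b),"by pos",np.degrees(np.arctan2(d[1],d[0])),"r",np.hypot(*d))
go([*(P+.042*np.array([np.cos(b),np.sin(b)])),.047],yaw)
E
```

```text
bar by yaw 79.36053199652702 by pos 77.18156893572821 r 0.042160004721411834
t 25.5833 pos [0.5271 0.2561 0.0473] yaw 169.36 F [-0.5052 -0.6948  0.1388] w 0.20090214790879857
shift [0.0001 0.0016 0.0003] turn [ 0.0003 -0.0005  0.    ]
```

Call:
{"method": "drive_tool", "body": {"steps": [0,0,0.108,0.0002,-0.0044,0,0.2,0,0,0.108,0.0002,-0.0044,0,0.2,0,0,0.108,0.0002,-0.0044,0,0.2,0,0,0.108,0.0002,-0.0044,0,0.2,0,0,0.108,0.0002,-0.0044,0,0.2,0,0,0.108,0.0002,-0.0044,0,0.2,0,0,0.108,0.0002,-0.0044,0,0.2,0,0,0.108,0.0002,-0.0044,0,0.2,0,0,0.108,0.0002,-0.0044,0,0.2,0,0,0.108,0.0002,-0.0044,0,0.2]}}

```text
time_s: 26.42
tcp_pos: [0.5582, 0.229, 0.0473]
ee_rot: [[-0.954, -0.3, -0.001], [-0.3, 0.954, 0.0], [0.0, 0.0, -1.0]]
wrist_force: [-1.6, 0.8, -0.5]
gripper_width: 0.199
gripper_force: 0.7
```

Call:
{"method": "drive_tool", "body": {"steps": [0,0,0,0,-0.001,0,0.2,0,0,0,0,0,0,0.2]}}

```text
time_s: 26.58
tcp_pos: [0.5589, 0.2279, 0.0475]
ee_rot: [[-0.952, -0.306, 0.0], [-0.306, 0.952, 0.0], [-0.0, 0.0, -1.0]]
wrist_force: [-0.0, 0.4, 0.4]
gripper_width: 0.197
gripper_force: 0.0
```

Call:
{"method": "drive_tool", "body": {"steps": [0,0,0,0,-0.001,0,0.2,0,0,0,0,0,0,0.2]}}

```text
time_s: 26.75
tcp_pos: [0.5593, 0.2273, 0.0477]
ee_rot: [[-0.952, -0.305, 0.001], [-0.305, 0.952, 0.0], [-0.001, 0.0, -1.0]]
wrist_force: [-0.7, 0.6, -0.9]
gripper_width: 0.2
gripper_force: 0.2
```

Call:
{"method": "drive_tool", "body": {"steps": [0,0,0,0,-0.001,0,0.2,0,0,0,0,0,0,0.2]}}

```text
time_s: 26.92
tcp_pos: [0.5597, 0.2264, 0.0477]
ee_rot: [[-0.953, -0.304, 0.001], [-0.304, 0.953, 0.001], [-0.001, 0.0, -1.0]]
wrist_force: [1.0, 1.4, -0.4]
gripper_width: 0.198
gripper_force: 0.5
```

Pushing on gently until the stop is felt.

Call:
{"method": "drive_tool", "body": {"steps": [0,0,0,0,-0.001,0,0.2,0,0,0,0,0,0,0.2]}}

```text
time_s: 27.08
tcp_pos: [0.56, 0.2253, 0.0477]
ee_rot: [[-0.953, -0.303, 0.001], [-0.303, 0.953, 0.0], [-0.001, 0.0, -1.0]]
wrist_force: [0.8, 2.2, 0.1]
gripper_width: 0.198
gripper_force: 0.5
```

Call:
{"method": "drive_tool", "body": {"steps": [0,0,0,0,-0.001,0,0.2,0,0,0,0,0,0,0.2]}}

```text
time_s: 27.25
tcp_pos: [0.5602, 0.225, 0.0477]
ee_rot: [[-0.953, -0.303, 0.001], [-0.303, 0.953, 0.002], [-0.001, 0.001, -1.0]]
wrist_force: [-0.8, 4.5, -0.8]
gripper_width: 0.208
gripper_force: 2.1
```

Call:
{"method": "drive_tool", "body": {"steps": [0,0,0,0,-0.001,0,0.2,0,0,0,0,0,0,0.2]}}

```text
time_s: 27.42
tcp_pos: [0.5603, 0.2248, 0.0477]
ee_rot: [[-0.953, -0.303, 0.001], [-0.303, 0.953, 0.003], [-0.002, 0.002, -1.0]]
wrist_force: [-3.0, 5.9, 0.6]
gripper_width: 0.203
gripper_force: 3.6
```

The stop is reached: position has stalled and the force is rising. One more nudge, then ease off, open and lift clear.

Call:
{"method": "drive_tool", "body": {"steps": [0,0,0,0,-0.0015,0,0.2,0,0,0,0,0,0,0.2]}}

```text
time_s: 27.58
tcp_pos: [0.5604, 0.2246, 0.0477]
ee_rot: [[-0.953, -0.303, 0.001], [-0.303, 0.953, 0.004], [-0.002, 0.004, -1.0]]
wrist_force: [-3.8, 9.3, 0.3]
gripper_width: 0.204
gripper_force: 5.7
```

Call:
{"method": "drive_tool", "body": {"steps": [0,0,0,0,0.0045,0,0.2,0,0,0,0,0,0,0.25,0,0,0,0,0,0,0.25,0,0,0,0,0,-0.01,0.25,0,0,0,0,0,-0.025,0.25,0,0,0,0,0,-0.03,0.25,0,0,0,-0.02,0,-0.03,0.3,0,0,0,-0.03,0,-0.015,0.3,0,0,0,-0.02,0,0,0.3,0,0,0,0,0,0,0.3]}}

```text
time_s: 28.42
tcp_pos: [0.6298, 0.2476, 0.1595]
ee_rot: [[-0.953, -0.301, 0.005], [-0.301, 0.954, 0.002], [-0.005, 0.0, -1.0]]
wrist_force: [0.3, 0.2, 0.0]
gripper_width: 0.3
gripper_force: 0.0
```

```bash
python3 - <<'E'
from h import *
go([.63,.25,.15],107.0)
p=r.camera_params("wrist");w=r.capture("wrist");cv2.imwrite("pics/w8.png",w)
a=np.radians(17.0);T=np.array([[np.cos(a),np.sin(a)],[-np.sin(a),np.cos(a)]]);c=w.astype(int)
L=lambda uv,z:((ray("wrist",[uv],z,p)-[.6125,.2443])@T.T)[0].round(4)
for name,z,m in (("brass",.0725,(c[...,1]>185)&(c[...,0]<165)&(c[...,2]-c[...,0]>85)&(c[...,2]-c[...,1]<45)),("pale",.0485,(c[...,0]>=165)&(c[...,2]-c[...,0]>35)&(c[...,1]>215)),("orange",.034,(c[...,2]>140)&(c[...,0]<110)&(c[...,2]-c[...,1]>60)&(c[...,1]>90))):
    m=m.astype(np.uint8);m[235:]=0;m[:,:255]=0;m[:,375:]=0
    n,_,st,ce=cv2.connectedComponentsWithStats(m)
    for i in range(1,n):
        if st[i,4]>25:
            print(name,st[i].tolist(),ce[i].round(1),L(ce[i],z),L(ce[i],.0485))
E
```

```text
t 28.4167 pos [0.6298 0.2476 0.1595] yaw 107.54 F [0.3414 0.1741 0.0195] w 0.2996171782502201
shift [-0.0008  0.0022  0.0095] turn [0.0003 0.0051 0.0094]
brass [311, 61, 12, 11, 110] [316.7  66.1] [-0.0961 -0.001 ] [-0.0993 -0.0008]
brass [324, 60, 3, 14, 27] [324.7  67.1] [-0.0954  0.0056] [-0.0985  0.0064]
brass [309, 104, 16, 19, 223] [316.7 113.1] [-0.0566 -0.0006] [-0.0562 -0.0004]
pale [311, 49, 14, 57, 586] [317.4  78.1] [-0.0882 -0.0001] [-0.0882 -0.0001]
orange [359, 6, 14, 8, 29] [365.4   9.1] [-0.1611  0.0454] [-0.1563  0.043 ]
orange [266, 20, 15, 12, 55] [273.3  25.2] [-0.1427 -0.0423] [-0.1388 -0.0404]
orange [255, 22, 11, 6, 27] [259.8  24.7] [-0.1439 -0.0553] [-0.1399 -0.0527]
orange [291, 93, 54, 142, 6815] [316.6 166.2] [-0.0042  0.0003] [-0.007   0.0001]
```

The knob (−0.057, −0.001) and pivot (−0.099, −0.001) line up along the case axis, and the stone is beneath. Handing in.

```bash
python3 -c "
from station import r
print(r.finish_job())"
```

```text
the job is handed in; nothing more can be done
None
```

The orange stone was drawn from the rack, laid on the mat, regripped across its middle and lowered to the case floor, and the turn-button was turned to its stop along the stone; I handed the job in at about 28 s, with no final check that the bystanders hadn't moved.

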